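# Stack the flask discs in the press and drop in the keeper bar

## Robot

A 6-joint arm with a two-finger parallel gripper is mounted at the origin on the work surface. World frame = base frame: x ahead of the robot, y to its left, z up, the work surface at z = 0. Lengths are in m, angles in rad, forces in N, time in s.
With the tool pointing down it reaches from about 0.35 to 0.85 m from the base axis. Payload 8.1 kg.
Tool frame: the origin (TCP) lies midway between the tips of the shut fingers; the grasp point (between the pads) lies robot.grasp_offset behind it (robot.grasp_offset is the distance from the TCP to the grasp point, in m); z points along the fingers, y is the direction in which the jaws open and shut (so a half turn about z gives the same grasp; the last joint's range is limited). The gripper opens to 93 mm and grips with 3 to 60 N. Pads are 15 mm wide; open, the fingers measure 128 mm over their backs; the gripper's body (75 mm by 188 mm) begins 65 mm behind the grasp point.
Start: joints at [1.181, 0.13, 1.488, -0, 1.523, -0.085], TCP at [0.18, 0.572, 0.219] pointing down, gripper open.
Joint ranges: [-2.96, 2.96], [-0.89, 2.26], [0.02, 2.5], [-1.34, 4.48], [0, 2.73], [-2.66, 2.66]. Speed limits (rad/s): [2.39, 2.39, 2.79, 3.14, 3.14, 3.14].

## Interface

Orientations are given as a rotation vector (axis times angle).
In Python, from plant import robot gives the robot as it stands.
- The arm moves only by the shell command python3 -m handwheel 'ROWS' [OPENING] [FORCE]. ROWS is text: rows parted by semicolons, each of 6 numbers parted by spaces: the shift along the world's x, y, z each as a share of 0.3 m, from -1 to 1, then the turn, a rotation vector about the world's x, y, z each as a share of 45 degrees, from -1 to 1. A call has 1 to 5 rows; each row is the pose to reach, as a shift and turn from the pose commanded when the call began; what a row does not reach only later rows make up. A row lasts 1/10 s, in which the tool goes at most 50 mm and 8.59 degrees, less where a joint would pass 70% of its speed; a pose out of reach is approached as far as the arm can. A call with a number of a shift or a turn outside -1 to 1 is refused whole. A call with a gripper value outside its range is refused whole. OPENING is the closure, from -1 (fully open) to 1 (shut), set as the call begins (- or left out, the last holds). The fingers move at their own pace and stop on an object; FORCE is the grip in N (left out, the last holds). Time passes only in rows, so rows that repeat a pose let the fingers close. It gives the time, the measured TCP pose, the force and the opening at its end, in the units of the state.
- robot.read_state(): the state, without advancing time (a new reading comes with each control period).
- robot.read_camera(name): name is "side" or "top" or "wrist"; returns (picture, depth): 420x560x3 uint8, red, green, blue; 420x560 float32, m along the optical axis (not along the pixel's ray), 0 where there is no reading.
- robot.camera_model(name): a dict with "camera_matrix" (3x3 intrinsics, pixels), "pose" (4x4, takes a point from camera to world coordinates); the wrist camera has in their place "tool_from_camera" (4x4, takes a point from camera to tool coordinates, whose origin is the TCP and whose axes are the flange's). Camera axes: x right, y down, z forward; pixel columns grow to the right and rows downward; lengths in m; the calibration is good to about 2 mm. The wrist camera is an equidistant fisheye: a pixel r from the principal point sees the ray r / f radians off the axis. A picture is of the moment at which its call begins: read the wrist's pose just before it. camera_model takes no time and is no camera call.
- robot.close_job(): hands the job in, once; it reports no verdict.
Trained networks look in the newest picture that a camera, given by its name, has taken for a name from the list of things; names that differ only in an ending like _2 or _b are one class to them, and where a whole thing is asked for, a point or a joint stands for the part that bears it (a point fixed in the world has none). Each returns a list of dicts, best first, with "conf" (0 to 1); they miss things now and then, are a little off and sometimes report something else, mostly with a low value. They report only what shows in the picture. A call takes as long as a camera call. They do not tell look-alikes from the thing itself.
- robot.look_for(camera, query): "rect" ([centre column, centre row, width, height] in pixels, round what is visible of it).
- robot.silhouettes(camera, query): "pixels" (420x560 bool, what is visible of it) and "rect" ([centre column, centre row, width, height] in pixels, round what is visible of it).
- robot.tip_of(camera, query): "at" ([row, column] in pixels: a listed point, or the origin of a listed thing).
The state is a dict: "t": time; "q": joint angles; "dq": joint speeds; "joint_torque": joint torques, N m; "tool_pos": TCP position; "orientation": TCP orientation; "force": force on the tool from outside, world axes, zero at the start; "wrist_torque": the same for the moment, N m; "opening": finger opening in m.
Only numpy, scipy, OpenCV 4.12 (cv2) and the standard library are available. Lean on these libraries where they do the work, as an engineer would, in place of code of your own. Each camera call takes 0.05 s, during which the arm holds its last target.

## Task

Load the small flasking press on the dental bench: build a centred stack on its round platen, the largest disc first, the middle-sized one on it and the smallest on top, setting each down gently rather than dropping it. Then lay the keeper bar across the stack into the press's two open slots until both ends rest on the slot floors, its collars outside the uprights. Let go of everything and leave the other things on the bench where they are.

Things in the scene. Friction and masses are not known exactly. Their poses are not given: they have to be found in the camera images.
- press: Small flasking press, fixed. Aluminium base 120 x 214 x 12 mm (long side along its y), a round platen in the middle, two uprights at y = +88 and -88 mm, each 12 mm thick in y, 50 mm wide in x, 115 mm tall, with an open-topped slot; 164 mm free between them, open towards +x and -x. Origin: centre of the base's underside; z up. Place and yaw differ each time.
- platen (a point): Centre of the top face of the round steel platen, 70 mm across, 18 mm above the bench. Axes as the press.
- slot_left (a point): Middle of the floor of the slot in the press's +y upright, 83 mm above the bench. The slot runs through the upright along y, is 14 mm wide in x and opens upward: straight walls for 25 mm, then a 45 degree flared mouth up to 115 mm above the bench.
- slot_right (a point): The same in the -y upright.
- large_disc: Largest disc, the flask base: plain aluminium, 60 mm across, 20 mm thick, about 0.15 kg, lying flat. Origin: centre of its underside, z up. The three discs swap places from one start to the next.
- middle_disc: Middle-sized disc, the plaster slab: 50 mm across, 18 mm thick, about 0.08 kg, lying flat. Origin: centre of its underside, z up.
- small_disc: Smallest disc, the pressure disc: plain steel, 40 mm across, 16 mm thick, about 0.15 kg, lying flat. Origin: centre of its underside, z up.
- bar: Keeper bar, about 0.28 kg: round steel axle, 10 mm thick, 216 mm long along its y; dark foot block mid-way (20 mm in x, 44 in y, from 12 mm below to 10 mm above the axle's centre line); 18 mm collars 100 to 108 mm off the middle, which hang outside the uprights, 6 mm play each way. Origin: axle centre line, mid-length, 12 mm above the bench as it lies; z up. Either way round is alike.
- bar_end_a (a point): Point on the bar's centre line, 88 mm from its middle towards its +y: the part that belongs in a slot. When fully home it is 5 mm above the slot floor, and the foot block then hangs 4 mm above the finished stack.
- bar_end_b (a point): The same towards -y.
- jaw_model: Bystander, loose, to be left alone: plaster jaw model with a row of teeth, 52 x 56 x 32 mm. Origin at its underside.
- die: Bystander, loose, to be left alone: small plaster stump, 26 mm across, 33 mm tall. Origin at its underside.
- wax_jar: Bystander, loose, to be left alone: amber jar, 44 mm across, 50 mm tall. Origin at its underside.
- beaker: Bystander, loose, to be left alone: clear beaker, 68 mm across, 85 mm tall. Origin at its underside.
- bottle: Bystander, loose, to be left alone: white bottle, 48 mm across, 130 mm tall. Origin at its underside.
- spatula: Bystander, loose, to be left alone: spatula lying flat, 190 mm long. Origin at its underside.
- brush: Bystander, loose, to be left alone: brush lying flat, 170 mm long. Origin at its underside.
There are look-alikes about, which are no part of the job. What is shaped like the middle_disc but brown or pink is not meant.

How it is judged:
By the outcome, as a careful person would: the job done as asked, in the order asked, and still so for the second after the job is handed in, with the robot touching nothing.
It also fails if it takes over 72 s, if anything falls off the work surface, if the arm or the gripper's body presses on something with over 40 N, if the wrist force passes 120 N, or if a joint passes its speed limit or range.

## Working session

There is one attempt and no reset: what is moved stays moved. The work goes in short steps, Python scripts to look and compute and a shell command to move; the robot and the scene stay as the last step left them, time stands still between calls to the robot, and variables do not carry over. Pictures are saved under pics/ and viewed, and the job is handed in when it is done.

```bash
ls; mkdir -p pics
python3 - <<'E'
from plant import robot
import cv2,numpy as np
print(robot.read_state()); print(robot.grasp_offset)
for c in ["top","side"]:
    p,d=robot.read_camera(c); cv2.imwrite(f"pics/{c}0.png",p[:,:,::-1]); np.save(f"{c}0d.npy",d)
    m=robot.camera_model(c); print(c,m)
E
```

```text
pics
{'t': 0.0, 'q': array([ 1.18057156e+00,  1.31168585e-01,  1.48929963e+00, -3.17275485e-05,
        1.52301212e+00, -8.53534881e-02]), 'dq': array([ 0.00017605,  0.00056083, -0.00060617, -0.00139165,  0.00111345,
       -0.00054749]), 'joint_torque': array([-1.09186709e-03, -5.59843862e+01, -4.91757560e+01,  7.66703929e-02,
        3.57053080e-02, -2.15702044e-04]), 'tool_pos': array([0.17984113, 0.57179673, 0.21757186]), 'orientation': array([-4.76972757e-01, -3.10475327e+00,  2.89307713e-03]), 'force': array([-0.42659787, -0.4854087 , -0.12345553]), 'wrist_torque': array([ 0.03886054,  0.05755032, -0.00120192]), 'opening': 0.09287812459481887}
0.0188
top {'camera_matrix': array([[475.20967265,   0.        , 271.93426915],
       [  0.        , 475.20967265, 203.25727948],
       [  0.        ,   0.        ,   1.        ]]), 'pose': array([[-0.01197858, -0.99741236,  0.07088798,  0.52038663],
       [-0.99981662,  0.01088779, -0.01575399,  0.01029747],
       [ 0.01494141, -0.07106369, -0.99735987,  1.39344333],
       [ 0.        ,  0.        ,  0.        ,  1.        ]])}
side {'camera_matrix': array([[519.69323782,   0.        , 276.25944888],
       [  0.        , 519.69323782, 200.87452072],
       [  0.        ,   0.        ,   1.        ]]), 'pose': array([[-0.99306331, -0.08417558,  0.0820959 ,  0.50478397],
       [-0.1170722 ,  0.64297735, -0.75688456,  0.89571576],
       [ 0.01092539, -0.76124543, -0.64837183,  0.87882927],
       [ 0.        ,  0.        ,  0.        ,  1.        ]])}
```

View pics/top0.png

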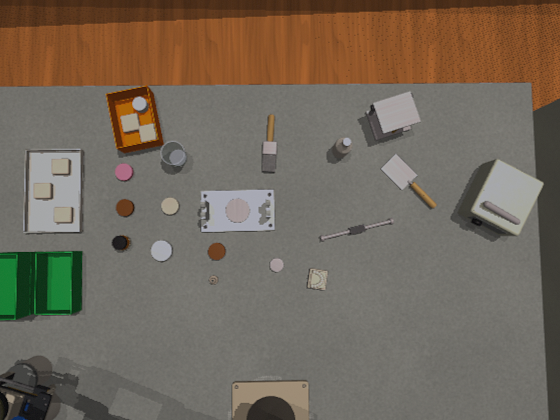

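View pics/side0.png

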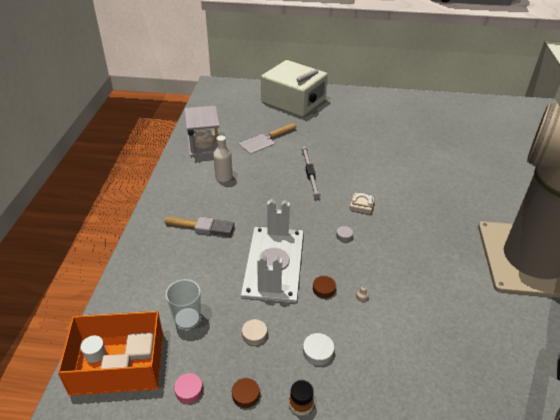

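The top view shows a white disc at (162,251), a cream disc at (170,206), a small grey disc at (277,265), the press at (237,210) and the bar at (357,230). The brown discs at (125,208) and (217,251) and the pink one at (124,172) are decoys.

```bash
cat > h.py <<'E'
from plant import robot
import cv2,numpy as np
from scipy.spatial.transform import Rotation as R
np.set_printoptions(precision=4,suppress=True)
def ray(cam,u,v,T=None):
    m=robot.camera_model(cam);K=m["camera_matrix"]
    x=(u-K[0,2])/K[0,0];y=(v-K[1,2])/K[1,1]
    if cam=="wrist":
        r=np.hypot(x,y); s=np.sin(r)/max(r,1e-9); d=np.array([x*s,y*s,np.cos(r)]); P=T@m["tool_from_camera"]
    else: d=np.array([x,y,1.]); P=m["pose"]
    return P[:3,3],P[:3,:3]@d
def onz(cam,u,v,z,T=None):
    o,d=ray(cam,u,v,T); return o+d*(z-o[2])/d[2]
def toolT(s=None):
    s=s or robot.read_state(); T=np.eye(4);T[:3,:3]=R.from_rotvec(s["orientation"]).as_matrix();T[:3,3]=s["tool_pos"];return T
def cloud(cam,d,mask,T=None):
    m=robot.camera_model(cam);K=m["camera_matrix"];v,u=np.nonzero(mask&(d>0));z=d[v,u]
    x=(u-K[0,2])/K[0,0];y=(v-K[1,2])/K[1,1]
    if cam=="wrist":
        r=np.hypot(x,y)+1e-9;t=np.tan(r)/r;x=x*t;y=y*t;P=T@m["tool_from_camera"]
    else:P=m["pose"]
    return np.c_[x*z,y*z,z]@P[:3,:3].T+P[:3,3]
E
python3 - <<'E'
from h import *
H=dict(large_disc=.02,middle_disc=.018,small_disc=.016,bar=.012,press=0.012)
for c in ["top","side"]:
    p,d=robot.read_camera(c)
    for n in H:
        for s in robot.silhouettes(c,n)[:5]:
            r=s["rect"];v,u=np.nonzero(s["pixels"])
            cl=cloud(c,d,s["pixels"]); top=cl[cl[:,2]>np.percentile(cl[:,2],90)-.006]
            print(c,n,round(s["conf"],2),np.round(r,1),"c@z",onz(c,u.mean(),v.mean(),H[n]), "med",np.median(top,0),"n",len(cl))
for n,z in [("platen",.018),("slot_left",.083),("slot_right",.083),("bar_end_a",.012),("bar_end_b",.012),("bar",.012)]:
  for c in ["top","side"]:
    for s in robot.tip_of(c,n)[:3]: print(c,n,round(s["conf"],2),s["at"],onz(c,s["at"][1],s["at"][0],z))
print(robot.read_state()["t"])
E
```

```text
top large_disc 0.7 [161.  251.8  23.4  18.5] c@z [0.4854 0.3072 0.02  ] med [0.4843 0.3085 0.0212] n 354
top large_disc 0.25 [172.4 154.8  25.7  25.3] c@z [0.7655 0.2738 0.02  ] med [0.7542 0.2569 0.0846] n 479
top middle_disc 0.76 [125.1 208.9  17.8  19. ] c@z [0.6107 0.4148 0.018 ] med [0.6115 0.4153 0.0198] n 232
top middle_disc 0.71 [125.8 173.6  19.1  13.5] c@z [0.7138 0.417  0.018 ] med [0.714  0.4195 0.019 ] n 270
top middle_disc 0.66 [215.6 249.6  15.1  21.3] c@z [0.4827 0.1516 0.018 ] med [0.4825 0.1512 0.0192] n 206
top middle_disc 0.59 [170.3 206.8  19.7  19.2] c@z [0.6136 0.2847 0.018 ] med [0.6132 0.2862 0.0196] n 248
top small_disc 0.45 [276.  263.4   9.7  13.1] c@z [ 0.4404 -0.0207  0.016 ] med [ 0.4426 -0.021   0.0171] n 145
top bar 0.69 [356.6 228.6  75.3  25.3] c@z [ 0.5388 -0.2509  0.012 ] med [ 0.5405 -0.2557  0.0211] n 353
top press 0.84 [238.9 210.9  72.9  43.9] c@z [0.5985 0.0915 0.012 ] med [0.5976 0.0957 0.0186] n 3028
top press 0.42 [357.4 229.8  71.1  25. ] c@z [ 0.541  -0.2587  0.012 ] med [ 0.5406 -0.2559  0.0209] n 359
side large_disc 0.65 [320.1 348.1  
[... 1445 characters left out ...]

top bar_end_a 0.84 [239.4, 327.4] [ 0.5116 -0.1713  0.012 ]
top bar_end_a 0.63 [228.0, 386.3] [ 0.5426 -0.344   0.012 ]
side bar_end_a 0.71 [152.7, 306.0] [ 0.5544 -0.3406  0.012 ]
side bar_end_a 0.67 [191.5, 317.1] [ 0.5124 -0.1679  0.012 ]
top bar_end_b 0.84 [239.4, 327.4] [ 0.5116 -0.1713  0.012 ]
top bar_end_b 0.63 [228.0, 386.3] [ 0.5426 -0.344   0.012 ]
side bar_end_b 0.71 [152.7, 306.0] [ 0.5544 -0.3406  0.012 ]
side bar_end_b 0.67 [191.5, 317.1] [ 0.5124 -0.1679  0.012 ]
top bar 0.88 [226.3, 357.9] [ 0.5486 -0.2611  0.012 ]
top bar 0.36 [208.4, 238.0] [0.6047 0.0874 0.012 ]
top bar 0.3 [263.2, 277.4] [ 0.4448 -0.0252  0.012 ]
side bar 0.8 [171.0, 311.1] [ 0.534  -0.2551  0.012 ]
1.3
```

```bash
python3 -m handwheel '.1 -.09 0 0 0 -.18;.2 -.18 0 0 0 -.36;.3 -.27 0 0 0 -.53;.4 -.36 0 0 0 -.7;.5 -.44 0 0 0 -.87'; python3 -m handwheel '.1 -.09 0 0 0 -.15;.2 -.18 0 0 0 -.3;.3 -.27 0 0 0 -.45;.4 -.36 0 0 0 -.6;.5 -.44 0 0 0 -.68'; python3 -m handwheel '0 0 0 0 0 0;0 0 0 0 0 0'
python3 - <<'E'
from h import *
s=robot.read_state();T=toolT(s);print(T,s["t"],s["q"]);print(robot.camera_model("wrist"))
p,d=robot.read_camera("wrist");cv2.imwrite("pics/w1.png",p[:,:,::-1]);np.save("w1d.npy",d)
E
```

```text
t: 1.8
tool_pos: [0.331, 0.4391, 0.2188]
orientation: [1.497, 2.762, 0.0]
force: [-0.3, 0.4, -0.4]
opening: 0.0931
t: 2.3
tool_pos: [0.4812, 0.3069, 0.2189]
orientation: [2.172, 2.269, 0.001]
force: [0.4, 0.4, 0.5]
opening: 0.0929
t: 2.5
tool_pos: [0.4804, 0.3078, 0.2185]
orientation: [-2.168, -2.273, 0.0]
force: [-0.2, -0.2, 0.2]
opening: 0.093
[[-0.0473  0.9989 -0.0005  0.4804]
 [ 0.9989  0.0473  0.0001  0.3078]
 [ 0.0001 -0.0005 -1.      0.2185]
 [ 0.      0.      0.      1.    ]] 2.5 [0.4797 0.0515 1.5722 0.0003 1.5183 0.4324]
{'camera_matrix': array([[325.1923,   0.    , 286.8582],
       [  0.    , 325.1923, 212.7292],
       [  0.    ,   0.    ,   1.    ]]), 'tool_from_camera': array([[-0.0008, -0.9663, -0.2575,  0.0714],
       [ 1.    , -0.0009,  0.0002, -0.0002],
       [-0.0004, -0.2575,  0.9663, -0.1666],
       [ 0.    ,  0.    ,  0.    ,  1.    ]])}
```

View pics/w1.png

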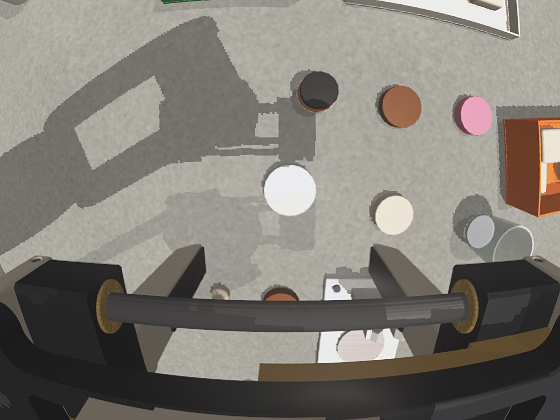

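Wrist view: large disc at (290,190), middle disc at (393,214), with the press partly hidden around (360,330).

```bash
cat >> h.py <<'E'
def disc(cam,name,h,near,tol=.04,T=None,d=None,z0=0):
    best=None
    for s in robot.silhouettes(cam,name):
        px=s["pixels"].astype(np.uint8)
        v,u=np.nonzero(px)
        if len(v)<20: continue
        c=onz(cam,u.mean(),v.mean(),z0+h,T)
        if np.hypot(*(c[:2]-near))>tol: continue
        cl=cloud(cam,d,s["pixels"],T); t=cl[abs(cl[:,2]-z0-h)<.006]
        (cx,cy),r=cv2.minEnclosingCircle(t[:,:2].astype(np.float32))
        cn=max(cv2.findContours(px,cv2.RETR_EXTERNAL,cv2.CHAIN_APPROX_NONE)[0],key=len)[:,0]
        w=np.array([onz(cam,a,b,z0+h,T)[:2] for a,b in cn],np.float32); e=cv2.fitEllipse(w)
        print(name,round(s["conf"],2),"mean",t.mean(0),"mec",(round(cx,4),round(cy,4),round(r,4)),"sil",c[:2],"ell",np.round(e[0],4),np.round(e[1],4),"n",len(t))
E
python3 - <<'E'
from h import *
T=toolT();d=np.load("w1d.npy")
disc("wrist","large_disc",.02,[.484,.308],T=T,d=d)
disc("wrist","middle_disc",.018,[.612,.286],T=T,d=d)
# bench-plane check
g=np.zeros((420,560),bool);g[150:240,200:250]=1
print(np.median(cloud("wrist",d,g,T)[:,2]))
g=np.zeros((420,560),bool);g[180:200,280:300]=1
print(np.median(cloud("wrist",d,g,T)[:,2]))
for r in robot.tip_of("wrist","large_disc")[:2]: print(r,onz("wrist",r["at"][1],r["at"][0],0,T))
E
```

```text
large_disc 0.71 mean [0.4822 0.3104 0.0205] mec (0.482, 0.3097, 0.03) sil [0.4821 0.3109] ell [0.4822 0.3104] [0.0578 0.0604] n 2076
0.0004874642627934467
0.02057065392420021
{'at': [188.7, 289.9], 'conf': 0.63} [0.4833 0.3074 0.    ]
```

```bash
python3 -m handwheel '.005 .008 -.15 0 0 0;.005 .008 -.3 0 0 0;.005 .008 -.45 0 0 0;.005 .008 -.6 0 0 0;.005 .008 -.65 0 0 0'; python3 -m handwheel '0 0 -.03 0 0 0;0 0 -.05 0 0 0;0 0 -.065 0 0 0;0 0 -.065 0 0 0'
```

```text
t: 3.2
tool_pos: [0.4771, 0.3097, 0.0184]
orientation: [-2.163, -2.275, 0.012]
force: [-0.8, -0.4, -0.3]
opening: 0.0928
t: 3.6
tool_pos: [0.4825, 0.3113, 0.0054]
orientation: [2.166, 2.274, 0.003]
force: [-0.1, -0.2, 0.6]
opening: 0.0931
```

```bash
python3 -m handwheel '0 0 0 0 0 0;0 0 0 0 0 0;0 0 0 0 0 0;0 0 0 0 0 0;0 0 0 0 0 0' 1 20;python3 -m handwheel '0 0 0 0 0 0;0 0 0 0 0 0;0 0 0 0 0 0;0 0 0 0 0 0' 1 20
python3 - <<'E'
from h import *
s=robot.read_state();T=toolT(s);print(T[:3],s["opening"])
p,d=robot.read_camera("wrist");cv2.imwrite("pics/w2.png",p[:,:,::-1])
disc("wrist","large_disc",.02,[.484,.308],T=T,d=d)
E
```

```text
t: 4.1
tool_pos: [0.4818, 0.3108, 0.0044]
orientation: [2.167, 2.275, 0.001]
force: [-0.6, -0.2, 1.4]
opening: 0.0597
t: 4.5
tool_pos: [0.4818, 0.3108, 0.0044]
orientation: [2.167, 2.275, 0.001]
force: [0.5, -0.6, 2.9]
opening: 0.0592
[[-0.0486  0.9988  0.0005  0.4818]
 [ 0.9988  0.0486  0.0002  0.3108]
 [ 0.0001  0.0005 -1.      0.0044]] 0.059169991480250546
large_disc 0.85 mean [0.4813 0.3156 0.0203] mec (0.4815, 0.3089, 0.0306) sil [0.4812 0.3173] ell [0.4813 0.3156] [0.0517 0.0612] n 7923
```

View pics/w2.png

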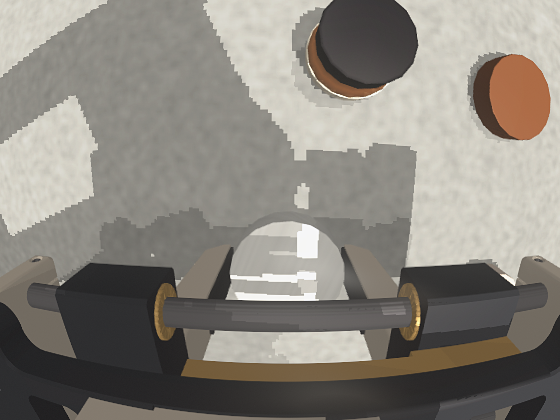

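```bash
python3 -m handwheel '0 0 .03 0 0 0;0 0 .12 0 0 0;0 0 .28 0 0 0;0 0 .44 0 0 0;0 0 .6 0 0 0'; python3 -m handwheel '.08 -.1 .12 0 0 0;.15 -.24 .22 0 0 0;.22 -.38 .22 0 0 0;.29 -.52 .22 0 0 0;.36 -.66 .22 0 0 0'; python3 -m handwheel '.02 -.14 0 0 0 0;.02 -.24 0 0 0 0;.02 -.27 0 0 0 0;.02 -.27 0 0 0 0';python3 - <<'E'
from h import *
s=robot.read_state();T=toolT(s);print(T[:3],s["opening"],s["force"])
p,d=robot.read_camera("wrist");cv2.imwrite("pics/w3.png",p[:,:,::-1]);np.save("w3d.npy",d);np.save("w3T.npy",T)
c=cloud("wrist",d,np.ones((420,560),bool),T);np.save("w3c.npy",c)
print(len(c))
E
```

```text
t: 5.1
tool_pos: [0.4806, 0.3104, 0.1857]
orientation: [-2.166, -2.274, 0.002]
force: [1.5, 0.1, -1.5]
opening: 0.0595
t: 5.6
tool_pos: [0.5898, 0.111, 0.2508]
orientation: [-2.166, -2.275, -0.0]
force: [0.6, -0.5, -2.0]
opening: 0.0593
t: 6.0
tool_pos: [0.5951, 0.0307, 0.25]
orientation: [-2.169, -2.272, 0.001]
force: [-0.1, 0.2, -1.5]
opening: 0.0597
[[-0.0465  0.9989 -0.0009  0.5951]
 [ 0.9989  0.0465  0.0002  0.0307]
 [ 0.0003 -0.0009 -1.      0.25  ]] 0.059704370454810946 [-0.1356  0.2141 -1.4913]
232214
```

View pics/w3.png

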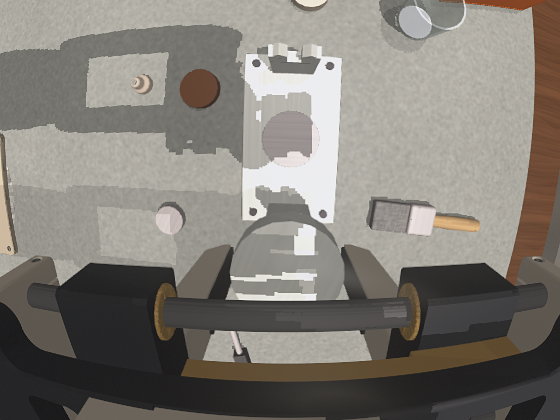

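Wrist view: the platen is at (290,138) and the +y upright at the top (295,55). The -y end is hidden by the held disc.

Run:
```python
from h import *
d=np.load("w3d.npy");T=np.load("w3T.npy")
c=np.full((420,560,3),np.nan);v,u=np.nonzero(d>0);c[v,u]=cloud("wrist",d,d>0,T)
z=c[...,2];roi=np.zeros((420,560),bool);roi[45:205,230:350]=1
bp=c[roi&(abs(z-.012)<.003)];print("base z",np.median(bp[:,2]))
pp=c[roi&(z>.0155)&(z<.025)];print("platen z",np.median(pp[:,2]),len(pp),pp.mean(0),cv2.minEnclosingCircle(pp[:,:2].astype(np.float32)))
g=c[(z>.10)&roi|0]; 
up=c[(z>.06)&(z<.13)&(np.arange(420)[:,None]<110)&(np.arange(560)[None]>230)&(np.arange(560)[None]<350)]
print("upright",up.min(0),up.max(0),up.mean(0))
hi=up[up[:,2]>.108];print("top",np.median(hi[:,2]),cv2.minAreaRect(hi[:,:2].astype(np.float32)))
# base side edges by row (world y bins)
m=roi&(z>.006)&(z<.016)
P=c[m]
b=[]
for y0 in np.arange(.06,.17,.005):
    q=P[abs(P[:,1]-y0)<.0025]
    if len(q)>30: b.append((y0,q[:,0].min(),q[:,0].max()))
b=np.array(b);print(b)
for k in(1,2): 
    f=np.polyfit(b[:,0],b[:,k],1);print(f,np.degrees(-np.arctan(f[0])))
```

```text
base z 0.012543127477360472
platen z 0.018543129202467007 2690 [0.5963 0.0936 0.0185] ((0.5964553356170654, 0.1020105853676796), 0.09799866378307343)
upright [0.5702 0.1703 0.0603] [0.6206 0.1833 0.1183] [0.5953 0.1747 0.0975]
top 0.11228381140521143 ((0.5953041911125183, 0.17680108547210693), (0.05011837184429169, 0.012631176970899105), 0.5135817527770996)
[[0.06   0.537  0.6567]
 [0.065  0.5367 0.6565]
 [0.07   0.5367 0.656 ]
 [0.075  0.5365 0.6569]
 [0.08   0.5364 0.6567]
 [0.085  0.5363 0.6563]
 [0.09   0.5362 0.656 ]
 [0.095  0.5359 0.6556]
 [0.1    0.5358 0.6554]
 [0.105  0.5358 0.6552]
 [0.11   0.5368 0.6563]
 [0.115  0.5365 0.6557]
 [0.12   0.5365 0.6554]
 [0.125  0.5363 0.6551]
 [0.13   0.5359 0.6547]
 [0.135  0.5358 0.6546]
 [0.14   0.5356 0.656 ]
 [0.145  0.5353 0.6557]
 [0.15   0.5363 0.655 ]
 [0.155  0.5361 0.6552]
 [0.16   0.536  0.6547]
 [0.165  0.5358 0.6544]
 [0.17   0.5356 0.6557]]
[-0.0087  0.5372] 0.4985810784708424
[-0.0163  0.6575] 0.9364749034498344
```

Run:
```python
from h import *
d=np.load("w3d.npy");T=np.load("w3T.npy")
c=np.full((420,560,3),np.nan);v,u=np.nonzero(d>0);c[v,u]=cloud("wrist",d,d>0,T)
z=c[...,2];roi=np.zeros((420,560),bool);roi[100:190,250:335]=1
m=(roi&(z>.0155)&(z<.0215)).astype(np.uint8)
n,l,st,ce=cv2.connectedComponentsWithStats(m);k=1+np.argmax(st[1:,4]);print(st[k])
P=c[l==k];print(P.mean(0),cv2.minEnclosingCircle(P[:,:2].astype(np.float32)),P.min(0),P.max(0))
# held disc: front arc
roi=np.zeros((420,560),bool);roi[205:300,215:355]=1
zt=np.nanmedian(z[265:285,260:315]);print("disc top z",zt,"tip",T[2,3])
m=roi&(abs(z-zt)<.004);P=c[m]
for dx in(-.015,-.01,-.005,0,.005,.01,.015):
    q=P[abs(P[:,0]-(T[0,3]+dx))<.0015];print(dx,q[:,1].max()-np.sqrt(.03**2-dx**2)-T[1,3],end=' | ')
q=P[P[:,1]>T[1,3]-.004]; print("x range",q[:,0].min()-T[0,3],q[:,0].max()-T[0,3])
print([ (r["conf"],onz("wrist",r["at"][1],r["at"][0],.018,T)) for r in robot.tip_of("wrist","platen")[:1]])
```

```text
[ 262  111   57   56 2489]
[0.5964 0.0894 0.0186] ((0.5958967208862305, 0.08939626067876816), 0.03524160385131836) [0.5618 0.055  0.0156] [0.6304 0.1235 0.021 ]
disc top z 0.26606545856440716 tip 0.2499520342670089
-0.015 -0.0018954924229270392 | -0.01 -0.001824863665533926 | -0.005 -0.0022284637982167912 | 0 -0.002445002143984659 | 0.005 -0.0024106161176284738 | 0.01 -0.0019534885656987376 | 0.015 -0.002172737970806804 | x range -0.037771595806083136 0.03381718489210217
[(0.8, array([0.601 , 0.0835, 0.018 ]))]
```

```bash
python3 -m handwheel '.003 .13 0 0 0 -.05;.003 .202 0 0 0 -.05;.003 .202 -.1 0 0 -.05;.003 .202 -.23 0 0 -.05;.003 .202 -.38 0 0 -.05'; python3 -m handwheel '0 0 -.15 0 0 0;0 0 -.25 0 0 0;0 0 -.31 0 0 0;0 0 -.31 0 0 0;0 0 -.31 0 0 0'
```

```text
t: 6.6
tool_pos: [0.5972, 0.095, 0.1367]
orientation: [2.206, 2.234, 0.005]
force: [0.6, -0.3, -2.3]
opening: 0.0595
t: 7.1
tool_pos: [0.5963, 0.0937, 0.0436]
orientation: [-2.209, -2.233, 0.0]
force: [0.1, -0.4, -0.7]
opening: 0.0598
```

```bash
python3 -m handwheel '0 -.008 -.03 0 0 0;0 -.008 -.05 0 0 0;0 -.008 -.06 0 0 0;0 -.008 -.06 0 0 0'; python3 -m handwheel '0 0 -.003 0 0 0;0 0 -.006 0 0 0;0 0 -.006 0 0 0'
```

```text
t: 7.5
tool_pos: [0.5961, 0.0899, 0.0247]
orientation: [-2.211, -2.231, 0.001]
force: [-0.1, -0.3, -1.9]
opening: 0.0598
t: 7.8
tool_pos: [0.5965, 0.0899, 0.0234]
orientation: [2.211, 2.232, 0.0]
force: [-0.4, 0.4, -2.9]
opening: 0.059
```

```bash
python3 -m handwheel '-.001 .004 0 0 0 0;-.001 .004 -.002 0 0 0;-.001 .004 -.002 0 0 0'; python3 -m handwheel '0 0 -.002 0 0 0;0 0 -.002 0 0 0'; python3 -m handwheel '0 0 -.002 0 0 0;0 0 -.002 0 0 0'
```

```text
t: 8.1
tool_pos: [0.5961, 0.0912, 0.0227]
orientation: [-2.211, -2.232, 0.0]
force: [-0.6, -1.0, -2.1]
opening: 0.0596
t: 8.3
tool_pos: [0.5962, 0.0912, 0.0224]
orientation: [2.211, 2.232, 0.0]
force: [-1.5, -0.2, 1.8]
opening: 0.0592
t: 8.5
tool_pos: [0.5962, 0.0912, 0.0224]
orientation: [2.211, 2.232, 0.0]
force: [-4.7, -0.5, 7.2]
opening: 0.0594
```

```bash
python3 -m handwheel '0 0 0 0 0 0;0 0 0 0 0 0;0 0 0 0 0 0;0 0 0 0 0 0' -.7; python3 -m handwheel '0 0 .1 0 0 0;0 0 .25 0 0 0;0 0 .41 0 0 0;0 0 .57 0 0 0;0 0 .72 0 0 0';  python3 -m handwheel '0 -.1 .02 0 0 0;0 -.2 .02 0 0 0;0 -.2 .02 0 0 0;0 -.2 .02 0 0 0'
cat > chk.py <<'E'
from h import *
import sys
name=sys.argv[1];zt=float(sys.argv[2]);r0=float(sys.argv[3])
s=robot.read_state();T=toolT(s);print(T[:3,3],s["opening"],s["force"])
p,d=robot.read_camera("wrist");cv2.imwrite(f"pics/{name}.png",p[:,:,::-1])
c=np.full((420,560,3),np.nan);v,u=np.nonzero(d>0);c[v,u]=cloud("wrist",d,d>0,T);np.save(name+"c.npy",c)
z=c[...,2]
for zz,rr in((zt,r0),(.0185,.035)):
    m=((abs(z-zz-.0005)<.003)&(np.hypot(c[...,0]-.596,c[...,1]-.0893)<.06)).astype(np.uint8)
    n,l,st,ce=cv2.connectedComponentsWithStats(m);k=1+np.argmax(st[1:,4]);P=c[l==k]
    print(zz,rr,"mean",P.mean(0),"mec",cv2.minEnclosingCircle(P[:,:2].astype(np.float32)),"min",P.min(0),"max",P.max(0),len(P))
E
python3 chk.py w4 .038 .03
```

```text
t: 8.9
tool_pos: [0.5962, 0.0911, 0.0214]
orientation: [2.211, 2.232, -0.0]
force: [-0.7, -0.6, -0.4]
opening: 0.0788
t: 9.4
tool_pos: [0.5961, 0.0912, 0.2399]
orientation: [2.211, 2.231, 0.001]
force: [0.5, -0.4, 0.6]
opening: 0.0788
t: 9.8
tool_pos: [0.5961, 0.0307, 0.2433]
orientation: [-2.212, -2.23, -0.0]
force: [-0.3, 0.2, 0.3]
opening: 0.079
[0.5961 0.0307 0.2433] 0.07904057372295799 [-0.2879  0.2361  0.3394]
0.038 0.03 mean [0.5962 0.089  0.0386] mec ((0.5958350896835327, 0.08905750513076782), 0.03030516393482685) min [0.5671 0.0596 0.0361] max [0.6253 0.1183 0.041 ] 2087
0.0185 0.035 mean [0.5974 0.0936 0.0185] mec ((0.5960884094238281, 0.08945242315530777), 0.03523191064596176) min [0.562  0.0549 0.0161] max [0.6305 0.1228 0.0209] 490
```

View pics/w4.png

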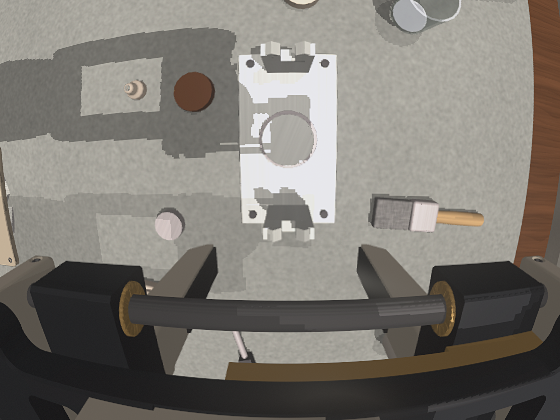

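The large disc at (288,138) is centred on the platen to under 1 mm. Both uprights are visible, at (288,50) and (288,232).

Run:
```python
from h import *
c=np.load("w4c.npy");z=c[...,2]
for sgn in(1,-1):
    m=(z>.105)&(z<.125)&(abs(c[...,0]-.596)<.035)&(abs(c[...,1]-.0892-sgn*.088)<.02)
    P=c[m];r=cv2.minAreaRect(P[:,:2].astype(np.float32));print(sgn,r,P.mean(0),len(P))
    # slot edges
    for lo,hi in((.105,.109),(.109,.112),(.112,.118)):
        q=P[(P[:,2]>lo)&(P[:,2]<hi)]; x=np.sort(q[:,0]); i=np.argmax(np.diff(x)) if len(x)>5 else 0
        if len(x)>5: print(lo,"gap",x[i],x[i+1],(x[i]+x[i+1])/2,len(x))
```

```text
1 ((0.5954345464706421, 0.17692609131336212), (0.04884931445121765, 0.012871944345533848), 0.30717793107032776) [0.5951 0.1762 0.1117] 538
0.105 gap 0.5876730561044332 0.6031731844072453 0.5954231202558393 127
0.109 gap 0.5877317912905787 0.6031585017383493 0.595445146514464 150
0.112 gap 0.5859575181503439 0.6039978227840991 0.5949776704672215 261
-1 ((0.5971549153327942, 0.0015526879578828812), (0.049239665269851685, 0.012579215690493584), 0.8182035684585571) [0.5974 0.0023 0.1114] 508
0.105 gap 0.5893843495487078 0.6039411059365096 0.5966627277426086 133
0.109 gap 0.5893956061020784 0.6039318926152742 0.5966637493586764 146
0.112 gap 0.5875167508996529 0.6068658260076198 0.5971912884536363 229
```

```bash
python3 -m handwheel '.01 .16 0 0 0 .18;.02 .32 0 0 0 .36;.03 .48 0 0 0 .54;.04 .64 -.02 0 0 .72;.05 .8 -.05 0 0 .9'; python3 -m handwheel '0 .03 -.03 0 0 0;0 .045 -.03 0 0 0;0 .045 -.03 0 0 0;0 .045 -.03 0 0 0'
python3 - <<'E'
from h import *
s=robot.read_state();T=toolT(s);print(T[:3],s["opening"],s["t"])
p,d=robot.read_camera("wrist");cv2.imwrite("pics/w5.png",p[:,:,::-1])
disc("wrist","middle_disc",.0185,[.612,.286],T=T,d=d)
c=cloud("wrist",d,d>0,T);P=c[(abs(c[:,2]-.0185)<.003)&(np.hypot(c[:,0]-.612,c[:,1]-.287)<.04)]
print(P.mean(0),cv2.minEnclosingCircle(P[:,:2].astype(np.float32)),len(P))
b=c[(c[:,2]>.07)&(c[:,2]<.1)&(np.hypot(c[:,0]-.755,c[:,1]-.26)<.1)];print("beaker",b.min(0),b.max(0)) if len(b) else 0
E
```

```text
t: 10.35
tool_pos: [0.6107, 0.2744, 0.2287]
orientation: [1.292, 2.863, 0.001]
force: [1.0, -0.3, -0.6]
opening: 0.079
t: 10.75
tool_pos: [0.6115, 0.2837, 0.2201]
orientation: [1.304, 2.858, 0.0]
force: [0.3, -1.1, 0.2]
opening: 0.0786
[[-0.6553  0.7554  0.0006  0.6115]
 [ 0.7554  0.6553 -0.0002  0.2837]
 [-0.0005  0.0003 -1.      0.2201]] 0.07860453055860854 10.75
middle_disc 0.71 mean [0.611  0.2852 0.0184] mec (0.6114, 0.2848, 0.0251) sil [0.6105 0.2857] ell [0.6108 0.2855] [0.0479 0.0506] n 1413
[0.6111 0.285  0.0184] ((0.611406147480011, 0.2847583591938019), 0.025064105167984962) 1408
beaker [0.7204 0.2412 0.07  ] [0.8065 0.356  0.0872]
```

View pics/w5.png

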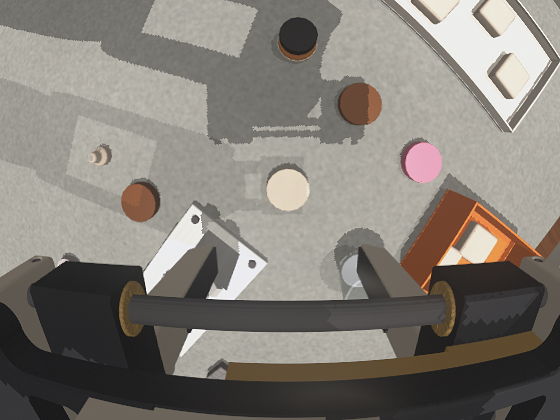

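```bash
python3 -m handwheel '0 .004 -.15 0 0 0;0 .004 -.3 0 0 0;0 .004 -.45 0 0 0;0 .004 -.6 0 0 0;0 .004 -.65 0 0 0'; python3 -m handwheel '0 0 -.03 0 0 0;0 0 -.05 0 0 0;0 0 -.065 0 0 0;0 0 -.065 0 0 0'; python3 -m handwheel '0 0 -.003 0 0 0;0 0 -.003 0 0 0'
```

```text
t: 11.35
tool_pos: [0.6078, 0.2833, 0.019]
orientation: [-1.302, -2.853, 0.009]
force: [-1.2, -0.2, -0.7]
opening: 0.0791
t: 11.75
tool_pos: [0.6123, 0.2862, 0.0066]
orientation: [1.301, 2.857, 0.003]
force: [-0.1, 0.3, -0.1]
opening: 0.0787
t: 11.95
tool_pos: [0.6118, 0.2862, 0.0053]
orientation: [1.301, 2.858, 0.002]
force: [-0.3, -0.4, 0.8]
opening: 0.0788
```

```bash
python3 -m handwheel '0 0 0 0 0 0;0 0 0 0 0 0;0 0 0 0 0 0;0 0 0 0 0 0;0 0 0 0 0 0' 1 15;python3 -m handwheel '0 0 0 0 0 0;0 0 0 0 0 0'; python3 -m handwheel '0 0 .03 0 0 0;0 0 .15 0 0 0;0 0 .3 0 0 0;0 0 .46 0 0 0;0 0 .62 0 0 0';python3 -m handwheel '-.01 -.08 .15 0 0 -.18;-.02 -.24 .18 0 0 -.36;-.03 -.4 .18 0 0 -.54;-.04 -.56 .18 0 0 -.72;-.05 -.72 .18 0 0 -.9';python3 -m handwheel '0 -.13 0 0 0 0;0 -.13 0 0 0 0;0 -.13 0 0 0 0;0 -.13 0 0 0 0'
python3 chk.py w6 .038 .03
python3 - <<'E'
from h import *
c=np.load("w6c.npy");z=c[...,2];T=toolT();print(T[:2,:2])
zt=np.nanmedian(z[262:285,265:308]);print("disc top-tip",zt-T[2,3])
m=(abs(z-zt)<.004);P=c[m][:,:2]-T[:2,3];L=P@T[:2,:2]  # tool x,y
for dx in(-.012,-.008,-.004,0,.004,.008,.012):
    q=L[(abs(L[:,1]-dx)<.0012)&(L[:,0]<.045)];print(dx,q[:,0].max()-np.sqrt(.025**2-dx**2))
q=L[(L[:,0]>0)&(L[:,0]<.03)&(abs(L[:,1])<.03)];print(q[:,1].min(),q[:,1].max())
E
```

```text
t: 12.45
tool_pos: [0.6111, 0.2859, 0.0041]
orientation: [-1.302, -2.859, 0.0]
force: [0.3, -0.1, 0.1]
opening: 0.0498
t: 12.65
tool_pos: [0.6112, 0.2859, 0.0042]
orientation: [1.302, 2.859, 0.0]
force: [-0.6, 0.5, 0.8]
opening: 0.0492
t: 13.15
tool_pos: [0.6107, 0.2857, 0.1924]
orientation: [-1.302, -2.859, 0.0]
force: [0.2, 0.7, -1.2]
opening: 0.0494
t: 13.65
tool_pos: [0.5957, 0.0682, 0.2451]
orientation: [2.216, 2.225, 0.001]
force: [0.5, 0.6, -0.6]
opening: 0.0495
t: 14.05
tool_pos: [0.5962, 0.0318, 0.2445]
orientation: [-2.21, -2.233, -0.001]
force: [0.3, -0.8, -0.9]
opening: 0.0499
[0.5962 0.0318 0.2445] 0.04988686859288501 [ 0.332  -0.7561 -0.8696]
0.038 0.03 mean [0.5961 0.089  0.0385] mec ((0.5958545207977295, 0.08878852427005768), 0.03021554835140705) min [0.5671 0.0594 0.0361] max [0.6254 0.1183 0.041 ] 2080
0.0185 0.035 mean [0.5974 0.0946 0.0185] mec ((0.5960255861282349, 0.08947976678609848), 0.03519230708479881) min [0.562  0.0559 0.0163] max [0.6307 0.1228 0.0205] 476
[[-0.0108  0.9999]
 [ 0.9999  0.0108]]
disc top-tip 0.014530218408287054
-0.012 -0.0007588259748884871
-0.008 -0.001885388152154499
-0.004 -0.0015673311340024497
0 -0.001643678494135145
0.004 -0.001975340525847101
0.008 -0.001476773877381394
0.012 -0.001665607911718412
-0.029963261757886415 0.029923480144654437
```

View pics/w6.png

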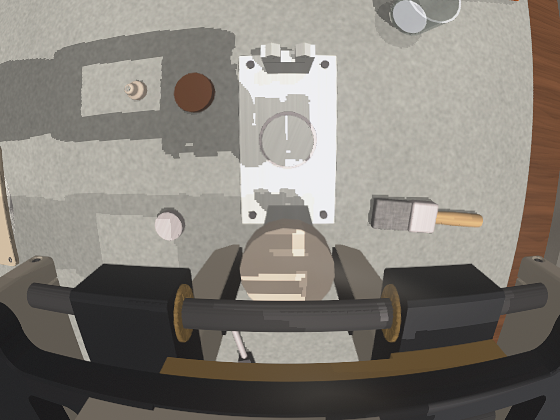

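```bash
python3 -m handwheel '0 .13 0 0 0 0;0 .196 0 0 0 0;0 .196 -.1 0 0 0;0 .196 -.23 0 0 0;0 .196 -.36 0 0 0'; python3 -m handwheel '0 0 -.12 0 0 0;0 0 -.2 0 0 0;0 0 -.26 0 0 0;0 0 -.28 0 0 0;0 0 -.28 0 0 0'
```

```text
t: 14.6
tool_pos: [0.5964, 0.0917, 0.1356]
orientation: [2.207, 2.234, 0.002]
force: [0.2, -0.1, -1.1]
opening: 0.0495
t: 15.1
tool_pos: [0.5953, 0.0907, 0.0512]
orientation: [-2.208, -2.233, 0.002]
force: [0.2, -0.2, -1.1]
opening: 0.0496
```

```bash
python3 -m handwheel '.002 0 -.01 0 0 0;.002 0 -.02 0 0 0;.002 0 -.025 0 0 0;.002 0 -.025 0 0 0'; python3 -m handwheel '0 0 -.002 0 0 0;0 0 -.002 0 0 0'
```

```text
t: 15.5
tool_pos: [0.5969, 0.0896, 0.0449]
orientation: [2.211, 2.232, 0.001]
force: [-0.8, -0.1, -1.5]
opening: 0.0497
t: 15.7
tool_pos: [0.5968, 0.0896, 0.0442]
orientation: [2.211, 2.232, 0.0]
force: [-0.6, 0.8, -0.7]
opening: 0.0496
```

```bash
python3 -m handwheel '-.002 .004 -.002 0 0 0;-.002 .004 -.004 0 0 0;-.002 .004 -.004 0 0 0'; python3 -m handwheel '0 0 -.002 0 0 0;0 0 -.002 0 0 0'; python3 -m handwheel '0 0 -.002 0 0 0;0 0 -.002 0 0 0'
```

```text
t: 16.0
tool_pos: [0.596, 0.0909, 0.0427]
orientation: [-2.211, -2.232, 0.0]
force: [0.6, -0.1, -1.7]
opening: 0.0495
t: 16.2
tool_pos: [0.5961, 0.0908, 0.0421]
orientation: [-2.211, -2.232, 0.0]
force: [-1.0, 0.3, -1.1]
opening: 0.0498
t: 16.4
tool_pos: [0.5962, 0.0909, 0.0421]
orientation: [-2.211, -2.232, 0.0]
force: [-3.0, 0.4, 3.8]
opening: 0.0494
```

```bash
python3 -m handwheel '0 0 0 0 0 0;0 0 0 0 0 0;0 0 0 0 0 0;0 0 0 0 0 0' -.5; python3 -m handwheel '0 0 .1 0 0 0;0 0 .25 0 0 0;0 0 .41 0 0 0;0 0 .57 0 0 0;0 0 .66 0 0 0';  python3 -m handwheel '0 -.1 .02 0 0 0;0 -.2 .02 0 0 0;0 -.2 .02 0 0 0;0 -.2 .02 0 0 0'; python3 chk.py w7 .056 .025
python3 - <<'E'
from h import *
c=np.load("w7c.npy");P=c[(abs(c[...,2]-.0165)<.004)&(np.hypot(c[...,0]-.44,c[...,1]+.02)<.04)]
print(P.mean(0),cv2.minEnclosingCircle(P[:,:2].astype(np.float32)))
E
```

```text
t: 16.8
tool_pos: [0.5961, 0.0909, 0.0415]
orientation: [-2.211, -2.232, 0.0]
force: [-0.4, -0.5, 0.6]
opening: 0.0691
t: 17.3
tool_pos: [0.5977, 0.091, 0.2449]
orientation: [2.208, 2.229, 0.007]
force: [0.3, -0.3, 1.0]
opening: 0.0693
t: 17.7
tool_pos: [0.5961, 0.0304, 0.2455]
orientation: [-2.212, -2.23, -0.0]
force: [-0.7, -0.3, 1.1]
opening: 0.0697
[0.5961 0.0304 0.2455] 0.06970238701167751 [-0.6773 -0.2767  1.0748]
0.056 0.025 mean [0.596  0.0896 0.0565] mec ((0.5958672165870667, 0.08948153257369995), 0.02518877387046814) min [0.5717 0.0656 0.0542] max [0.6207 0.114  0.0591] 1592
0.0185 0.035 mean [0.597  0.0949 0.0185] mec ((0.5959671139717102, 0.08945644646883011), 0.03522391989827156) min [0.5619 0.0555 0.0163] max [0.6306 0.1239 0.0211] 485
[ 0.4391 -0.0208  0.0163] ((0.4384956359863281, -0.021839303895831108), 0.020435692742466927)
```

View pics/w7.png

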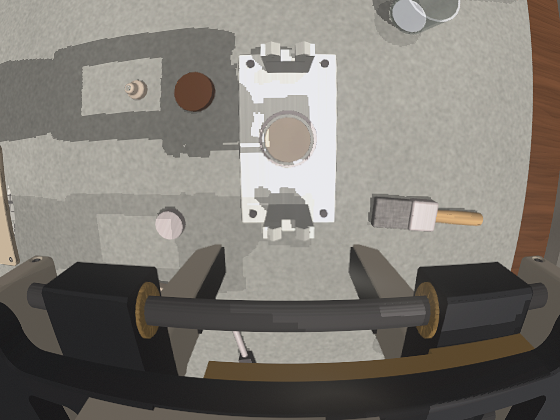

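The middle disc is centred at (288,139), and the small disc is at (170,224).

```bash
python3 -m handwheel '-.14 -.05 0 0 0 0;-.28 -.1 0 0 0 0;-.42 -.15 0 0 0 0;-.523 -.172 -.05 0 0 0;-.523 -.172 -.1 0 0 0'; python3 -m handwheel '0 0 0 0 0 0;0 0 0 0 0 0;0 0 0 0 0 0'
python3 - <<'E'
from h import *
s=robot.read_state();T=toolT(s);print(T[:3],s["opening"],s["t"])
p,d=robot.read_camera("wrist");cv2.imwrite("pics/w8.png",p[:,:,::-1])
c=cloud("wrist",d,d>0,T);P=c[(abs(c[:,2]-.0165)<.003)&(np.hypot(c[:,0]-.44,c[:,1]+.02)<.04)]
print(P.mean(0),cv2.minEnclosingCircle(P[:,:2].astype(np.float32)),len(P))
E
```

```text
t: 18.25
tool_pos: [0.437, -0.0205, 0.2154]
orientation: [2.211, 2.232, 0.0]
force: [0.4, -0.3, 0.2]
opening: 0.0698
t: 18.55
tool_pos: [0.4403, -0.0203, 0.2163]
orientation: [2.21, 2.232, 0.001]
force: [0.7, -1.2, -0.1]
opening: 0.0699
[[-0.0103  0.9999  0.0007  0.4403]
 [ 0.9999  0.0103  0.0001 -0.0203]
 [ 0.0001  0.0007 -1.      0.2163]] 0.06987290485713415 18.55
[ 0.4376 -0.0215  0.0164] ((0.4376128911972046, -0.021758107468485832), 0.019959961995482445) 911
```

View pics/w8.png

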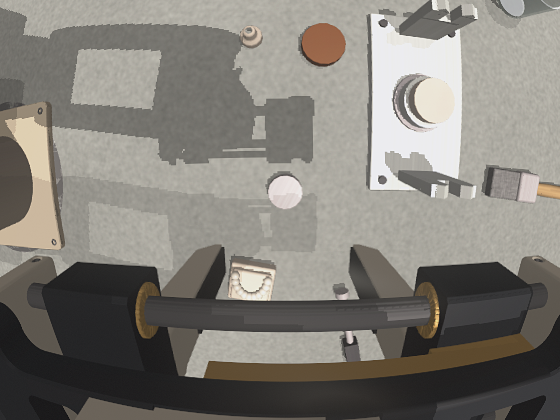

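The small disc at (285,191) lies between the jaws, and its measured radius is 20 mm as expected.

```bash
python3 -m handwheel '-.009 -.003 -.15 0 0 0;-.009 -.003 -.3 0 0 0;-.009 -.003 -.45 0 0 0;-.009 -.003 -.6 0 0 0;-.009 -.003 -.64 0 0 0'; python3 -m handwheel '0 0 -.03 0 0 0;0 0 -.05 0 0 0;0 0 -.063 0 0 0;0 0 -.063 0 0 0';python3 -m handwheel '0 0 0 0 0 0'
```

```text
t: 19.1
tool_pos: [0.4332, -0.0208, 0.0192]
orientation: [-2.206, -2.228, 0.007]
force: [-1.2, -0.3, -0.3]
opening: 0.0695
t: 19.5
tool_pos: [0.4378, -0.0218, 0.0059]
orientation: [2.21, 2.231, 0.002]
force: [0.6, 0.8, 0.6]
opening: 0.0696
t: 19.6
tool_pos: [0.4376, -0.0218, 0.0059]
orientation: [2.21, 2.231, 0.002]
force: [0.0, 0.3, 0.3]
opening: 0.0696
```

```bash
python3 -m handwheel '0 0 -.004 0 0 0;0 0 -.004 0 0 0;0 0 -.004 0 0 0;0 0 -.004 0 0 0;0 0 -.004 0 0 0' 1 20;python3 -m handwheel '0 0 0 0 0 0;0 0 0 0 0 0;0 0 0 0 0 0'; python3 -m handwheel '0 0 .03 0 0 0;0 0 .15 0 0 0;0 0 .3 0 0 0;0 0 .46 0 0 0;0 0 .62 0 0 0';python3 -m handwheel '.1 .05 .1 0 0 0;.23 .1 .19 0 0 0;.36 .15 .19 0 0 0;.49 .17 .19 0 0 0;.528 .17 .19 0 0 0';python3 -m handwheel '0 0 0 0 0 0;0 0 0 0 0 0;0 0 0 0 0 0'
python3 chk.py w9 .056 .025
python3 - <<'E'
from h import *
c=np.load("w9c.npy");z=c[...,2];T=toolT();print(T[:2,:2])
zt=np.nanmedian(z[265:285,275:300]);print("disc top-tip",zt-T[2,3])
m=(abs(z-zt)<.004);P=c[m][:,:2]-T[:2,3];L=P@T[:2,:2]
for dx in(-.012,-.008,-.004,0,.004,.008,.012):
    q=L[(abs(L[:,1]-dx)<.0012)&(L[:,0]<.045)];print(dx,q[:,0].max()-np.sqrt(.02**2-dx**2))
E
```

```text
t: 20.1
tool_pos: [0.4367, -0.0217, 0.0037]
orientation: [2.211, 2.232, 0.0]
force: [0.8, -0.6, 0.4]
opening: 0.0393
t: 20.4
tool_pos: [0.4367, -0.0217, 0.0036]
orientation: [2.211, 2.232, 0.0]
force: [0.3, 0.7, 1.8]
opening: 0.0396
t: 20.9
tool_pos: [0.4357, -0.0215, 0.1916]
orientation: [-2.211, -2.231, 0.001]
force: [0.9, -1.2, -0.0]
opening: 0.0396
t: 21.4
tool_pos: [0.5969, 0.0304, 0.2456]
orientation: [-2.209, -2.232, 0.001]
force: [-1.2, 0.4, -2.2]
opening: 0.0392
t: 21.7
tool_pos: [0.5941, 0.0292, 0.2468]
orientation: [-2.211, -2.232, 0.0]
force: [0.0, -0.2, -0.2]
opening: 0.0391
[0.5941 0.0292 0.2468] 0.0391329696907537 [ 0.0292 -0.1534 -0.2397]
0.056 0.025 mean [0.5961 0.0895 0.0565] mec ((0.5957566499710083, 0.08961252868175507), 0.025228627026081085) min [0.5717 0.0653 0.0537] max [0.6199 0.1128 0.0595] 1567
0.0185 0.035 mean [0.597  0.0943 0.0185] mec ((0.5961547493934631, 0.08919219672679901), 0.035172346979379654) min [0.5622 0.0554 0.0163] max [0.6312 0.1239 0.0211] 488
[[-0.0091  1.    ]
 [ 1.      0.0091]]
disc top-tip 0.012642049180548787
-0.012 0.00015113462117578164
-0.008 -0.00012140606095912415
-0.004 -0.00046321972246175444
0 -0.000409571045012911
0.004 -0.00047051946760546734
0.008 -0.0003343319436624262
0.012 -0.0006318337271329025
```

View pics/w9.png

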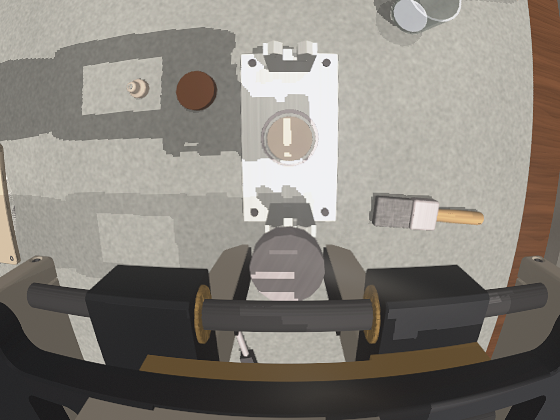

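```bash
python3 -m handwheel '.006 .13 0 0 0 0;.006 .2 0 0 0 0;.006 .2 -.1 0 0 0;.006 .2 -.23 0 0 0;.006 .2 -.36 0 0 0'; python3 -m handwheel '0 0 -.1 0 0 0;0 0 -.18 0 0 0;0 0 -.22 0 0 0;0 0 -.22 0 0 0;0 0 -.22 0 0 0'; python3 -m handwheel '0 0 0 0 0 0;0 0 0 0 0 0'
```

```text
t: 22.25
tool_pos: [0.5968, 0.0895, 0.1388]
orientation: [2.209, 2.231, 0.003]
force: [-0.0, -1.4, -1.0]
opening: 0.0395
t: 22.75
tool_pos: [0.5974, 0.0893, 0.074]
orientation: [2.21, 2.231, 0.002]
force: [0.2, -0.4, -1.3]
opening: 0.0395
t: 22.95
tool_pos: [0.598, 0.0894, 0.0745]
orientation: [2.21, 2.23, 0.003]
force: [-0.3, -0.1, -1.6]
opening: 0.0394
```

```bash
python3 -m handwheel '-.006 .001 -.015 0 0 0;-.006 .001 -.03 0 0 0;-.006 .001 -.04 0 0 0;-.006 .001 -.04 0 0 0'; python3 -m handwheel '0 0 -.002 0 0 0;0 0 -.004 0 0 0;0 0 -.004 0 0 0'
```

```text
t: 23.35
tool_pos: [0.5945, 0.0896, 0.0599]
orientation: [-2.211, -2.231, 0.001]
force: [-0.3, -0.0, -0.2]
opening: 0.0393
t: 23.65
tool_pos: [0.5949, 0.0896, 0.0596]
orientation: [-2.211, -2.232, 0.0]
force: [-2.4, -0.3, 3.4]
opening: 0.0395
```

```bash
python3 -m handwheel '0 0 .008 0 0 0;.003 0 .008 0 0 0;.003 0 .008 0 0 0'; python3 -m handwheel '0 0 0 0 0 0;0 0 0 0 0 0'
```

```text
t: 23.95
tool_pos: [0.5961, 0.0897, 0.0618]
orientation: [2.211, 2.232, 0.001]
force: [-0.6, 0.7, -1.4]
opening: 0.0394
t: 24.15
tool_pos: [0.5958, 0.0897, 0.0616]
orientation: [-2.211, -2.232, 0.0]
force: [0.6, -0.5, -1.7]
opening: 0.0395
```

```bash
python3 -m handwheel '0 0 -.002 0 0 0;0 0 -.004 0 0 0;0 0 -.006 0 0 0;0 0 -.006 0 0 0'; python3 -m handwheel '0 0 -.002 0 0 0;0 0 -.002 0 0 0'
```

```text
t: 24.55
tool_pos: [0.5957, 0.0896, 0.0597]
orientation: [-2.211, -2.232, 0.0]
force: [1.0, -0.7, -1.4]
opening: 0.0396
t: 24.75
tool_pos: [0.5958, 0.0897, 0.0596]
orientation: [-2.211, -2.232, 0.0]
force: [-1.6, -0.4, 2.4]
opening: 0.0393
```

```bash
python3 -m handwheel '0 0 0 0 0 0;0 0 0 0 0 0;0 0 0 0 0 0;0 0 0 0 0 0' -.3; python3 -m handwheel '0 0 .1 0 0 0;0 0 .25 0 0 0;0 0 .41 0 0 0;0 0 .57 0 0 0;0 0 .62 0 0 0';  python3 -m handwheel '0 -.1 .02 0 0 0;0 -.2 .02 0 0 0;0 -.2 .02 0 0 0;0 -.2 .02 0 0 0'; python3 chk.py w10 .072 .02
```

```text
t: 25.15
tool_pos: [0.596, 0.0897, 0.0594]
orientation: [2.211, 2.232, 0.0]
force: [0.2, 0.5, -0.4]
opening: 0.0596
t: 25.65
tool_pos: [0.5984, 0.0898, 0.2526]
orientation: [2.206, 2.227, 0.011]
force: [0.6, -0.1, 0.6]
opening: 0.0606
t: 26.05
tool_pos: [0.5956, 0.0292, 0.2507]
orientation: [-2.212, -2.229, 0.001]
force: [-0.3, 0.7, -0.4]
opening: 0.0604
[0.5956 0.0292 0.2507] 0.06041227925428314 [-0.3315  0.7151 -0.3691]
0.072 0.02 mean [0.5958 0.0891 0.0726] mec ((0.5955548286437988, 0.08912419527769089), 0.02023901976644993) min [0.5771 0.0698 0.0697] max [0.6152 0.1092 0.0749] 1079
0.0185 0.035 mean [0.5973 0.0936 0.0185] mec ((0.5966267585754395, 0.08871432393789291), 0.03527311980724335) min [0.562  0.055  0.0161] max [0.6306 0.1229 0.0214] 474
```

View pics/w10.png

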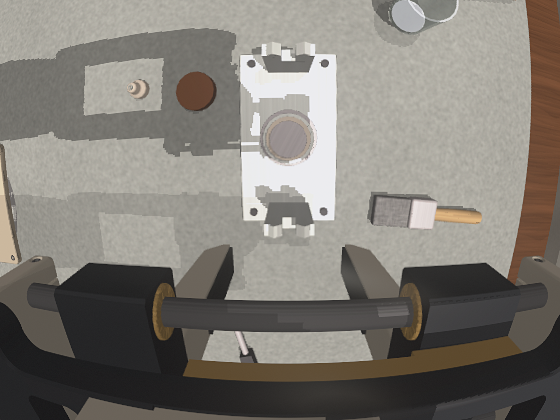

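The stack of three at (290,138) is concentric within about 1 mm. Next is the bar.

```bash
python3 -m handwheel '-.04 -.16 0 0 0 .05;-.08 -.32 0 0 0 .1;-.12 -.48 0 0 0 .15;-.16 -.64 0 0 0 .2;-.19 -.8 0 0 0 .21'; python3 -m handwheel '0 -.16 0 0 0 0;0 -.32 0 0 0 0;0 -.32 0 0 0 0;0 -.32 0 0 0 0'
python3 - <<'E'
from h import *
s=robot.read_state();T=toolT(s);print(T[:3],s["opening"],s["t"])
p,d=robot.read_camera("wrist");cv2.imwrite("pics/w11.png",p[:,:,::-1])
c=np.full((420,560,3),np.nan);v,u=np.nonzero(d>0);c[v,u]=cloud("wrist",d,d>0,T);np.save("w11c.npy",c);np.save("w11T.npy",T)
z=c[...,2]
m=(z>.006)&(z<.03)&(np.hypot(c[...,0]-.538,c[...,1]+.255)<.14)
n,l,st,ce=cv2.connectedComponentsWithStats(m.astype(np.uint8))
for k in range(1,n):
    if st[k,4]>100:
        P=c[l==k];print(st[k],P.mean(0),cv2.minAreaRect(P[:,:2].astype(np.float32)),P.max(0)[2])
E
```

```text
t: 26.6
tool_pos: [0.5384, -0.2109, 0.2511]
orientation: [-2.016, -2.409, -0.0]
force: [0.6, -0.6, 0.2]
opening: 0.0604
t: 27.0
tool_pos: [0.5388, -0.3064, 0.2503]
orientation: [-2.02, -2.404, -0.0]
force: [0.3, 0.9, 0.0]
opening: 0.0604
[[-0.1722  0.9851 -0.0011  0.5388]
 [ 0.9851  0.1722  0.0013 -0.3064]
 [ 0.0015 -0.0008 -1.      0.2503]] 0.060387999758515755 27.0
[ 281   60   23  172 1791] [ 0.5362 -0.2551  0.0187] ((0.5366151928901672, -0.25709211826324463), (0.020142557099461555, 0.21507525444030762), 12.494125366210938) 0.02463703518237781
```

View pics/w11.png

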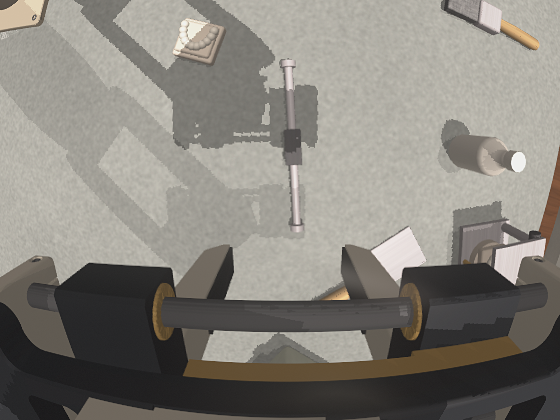

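The whole bar is visible, from (288,65) to (297,228), with the foot block at (292,145). Jaw direction is 9.9° and the bar is at about 12.5°.

Run:
```python
from h import *
c=np.load("w11c.npy");z=c[...,2];m=(z>.006)&(z<.03)&(np.hypot(c[...,0]-.538,c[...,1]+.255)<.14)
n,l,st,ce=cv2.connectedComponentsWithStats(m.astype(np.uint8));k=1+np.argmax(st[1:,4]);P=c[l==k]
ax=P[(P[:,2]>.013)&(P[:,2]<.02)]
l1=cv2.fitLine(ax[:,:2].astype(np.float32),cv2.DIST_HUBER,0,.01,.01).ravel();print("axle",l1,np.degrees(np.arctan2(-l1[0],l1[1])))
bl=P[(P[:,2]>.0205)];r=cv2.minAreaRect(bl[:,:2].astype(np.float32));print("block",r,bl.mean(0),len(bl))
a=np.radians(12);ey=np.array([-np.sin(a),np.cos(a)]);t=P[:,:2]@ey;print("ends",t.min(),t.max(),"mid",(t.min()+t.max())/2, "blockmid",((bl[:,:2]@ey).min()+(bl[:,:2]@ey).max())/2)
for s0 in np.percentile(t,[3,20,80,97]):
    q=P[abs(t-s0)<.004];print(s0,(q[:,:2]@np.array([np.cos(a),np.sin(a)])).mean())
```

```text
axle [ 0.2242 -0.9745  0.5358 -0.2534] -167.04361
block ((0.5366293787956238, -0.2572997212409973), (0.020087830722332, 0.2143898606300354), 12.757109642028809) [ 0.5367 -0.2574  0.0224] 648
ends -0.4706182535875745 -0.25555281571626154 mid -0.363085534651918 blockmid -0.36323196214595566
-0.46556573019336106 0.47332164512903835
-0.4197550962357727 0.4723275053787546
-0.3016052675048247 0.4702597367446076
-0.25984625694631786 0.46994667320596695
```

```bash
python3 -m handwheel '-.007 .1 0 0 0 .067;-.007 .164 -.1 0 0 .067;-.007 .164 -.25 0 0 .067;-.007 .164 -.4 0 0 .067;-.007 .164 -.55 0 0 .067'; python3 -m handwheel '0 0 -.1 0 0 0;0 0 -.19 0 0 0;0 0 -.22 0 0 0;0 0 -.22 0 0 0'; python3 -m handwheel '0 0 0 0 0 0;0 0 0 0 0 0'
python3 - <<'E'
from h import *
s=robot.read_state();T=toolT(s);print(T[:3],s["opening"],s["t"])
E
```

```text
t: 27.55
tool_pos: [0.5375, -0.2546, 0.0854]
orientation: [1.951, 2.461, 0.001]
force: [0.2, -0.6, 0.1]
opening: 0.0607
t: 27.95
tool_pos: [0.5361, -0.2551, 0.0191]
orientation: [-1.952, -2.458, 0.0]
force: [0.2, 0.6, -0.7]
opening: 0.0605
t: 28.15
tool_pos: [0.5384, -0.2576, 0.0227]
orientation: [1.953, 2.456, 0.001]
force: [-0.3, -0.4, 0.5]
opening: 0.0606
[[-0.2254  0.9743  0.0031  0.5384]
 [ 0.9743  0.2254 -0.0018 -0.2576]
 [-0.0024  0.0026 -1.      0.0227]] 0.060624655487986616 28.15
```

```bash
python3 -m handwheel '-.004 .001 -.02 0 0 0;-.004 .001 -.04 0 0 0;-.004 .001 -.058 0 0 0;-.004 .001 -.06 0 0 0;-.004 .001 -.06 0 0 0'; python3 -m handwheel '0 0 0 0 0 0;0 0 0 0 0 0;0 0 0 0 0 0;0 0 0 0 0 0;0 0 0 0 0 0' 1 30;python3 -m handwheel '0 0 0 0 0 0;0 0 0 0 0 0;0 0 0 0 0 0'
python3 - <<'E'
from h import *
s=robot.read_state();T=toolT(s);print(T[:3],s["opening"],s["t"])
p,d=robot.read_camera("wrist");cv2.imwrite("pics/w12.png",p[:,:,::-1])
E
```

```text
t: 28.65
tool_pos: [0.5351, -0.2567, 0.0018]
orientation: [-1.955, -2.458, 0.0]
force: [0.6, -0.4, -0.3]
opening: 0.0609
t: 29.15
tool_pos: [0.5356, -0.2569, 0.0024]
orientation: [1.956, 2.459, -0.0]
force: [-0.6, -0.5, 0.6]
opening: 0.0251
t: 29.45
tool_pos: [0.5357, -0.2569, 0.0024]
orientation: [1.955, 2.458, 0.0]
force: [1.0, 1.1, 0.1]
opening: 0.0199
[[-0.225   0.9744  0.0003  0.5357]
 [ 0.9744  0.225  -0.0001 -0.2569]
 [-0.0001  0.0002 -1.      0.0024]] 0.01988215094372327 29.45
```

View pics/w12.png

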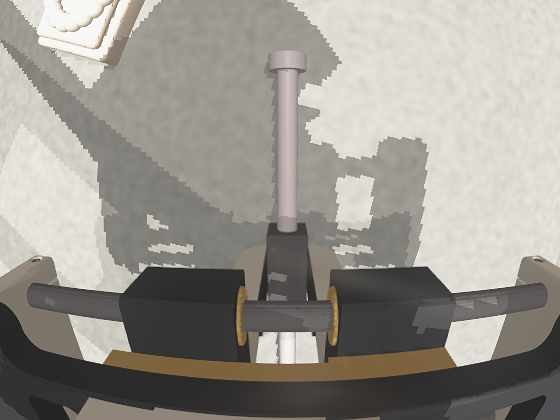

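```bash
python3 -m handwheel '0 0 .03 0 0 0;0 0 .1 0 0 0;0 0 .24 0 0 0;0 0 .4 0 0 0;0 0 .56 0 0 0'; python3 -m handwheel '.02 .08 .08 0 0 -.06;.05 .2 .1 0 0 -.12;.09 .32 .1 0 0 -.18;.12 .44 .1 0 0 -.24;.15 .56 .1 0 0 -.278'; python3 -m handwheel '.02 .1 0 0 0 0;.04 .2 0 0 0 0;.05 .3 0 0 0 0;.05 .38 0 0 0 0;.05 .4 0 0 0 0';python3 -m handwheel '0 0 0 0 0 0;0 0 0 0 0 0;0 0 0 0 0 0'
python3 - <<'E'
from h import *
s=robot.read_state();T=toolT(s);print(T[:3],s["opening"],s["t"],s["force"])
p,d=robot.read_camera("wrist");cv2.imwrite("pics/w13.png",p[:,:,::-1])
c=np.full((420,560,3),np.nan);v,u=np.nonzero(d>0);c[v,u]=cloud("wrist",d,d>0,T);np.save("w13c.npy",c);np.save("w13T.npy",T)
z=c[...,2];P=c[(abs(z-T[2,3]-.0096)<.016)]
L=np.c_[(P[:,:2]-T[:2,3])@T[:2,:2],P[:,2]-T[2,3]]
b=L[(L[:,0]>.03)&(abs(L[:,1])<.014)]
print("end",b[:,0].max(),np.percentile(b[:,0],99))
for lo,hi in((.03,.05),(.05,.07),(.07,.09),(.092,.098),(.099,.107)):
    q=b[(b[:,0]>lo)&(b[:,0]<hi)];print(lo,q[:,1].mean(),(q[:,1].min()+q[:,1].max())/2,q[:,2].max(),len(q))
E
```

```text
t: 30.0
tool_pos: [0.5346, -0.2564, 0.1718]
orientation: [-1.955, -2.457, 0.001]
force: [0.6, -0.5, -1.5]
opening: 0.0198
t: 30.5
tool_pos: [0.5804, -0.0874, 0.2008]
orientation: [-2.214, -2.229, 0.0]
force: [-0.2, 0.1, -2.2]
opening: 0.0199
t: 31.0
tool_pos: [0.595, 0.0337, 0.2005]
orientation: [-2.208, -2.233, -0.0]
force: [0.7, -0.5, -1.9]
opening: 0.0196
t: 31.3
tool_pos: [0.5955, 0.0299, 0.2004]
orientation: [2.213, 2.229, -0.001]
force: [-0.1, -0.2, -1.9]
opening: 0.0195
[[-0.0073  1.     -0.0001  0.5955]
 [ 1.      0.0073 -0.0004  0.0299]
 [-0.0004 -0.0001 -1.      0.2004]] 0.019497854113991585 31.3 [-0.138  -0.1637 -1.9211]
end 0.10754230702336169 0.1067283164704562
0.03 -0.0003621519830563916 -0.0003781679259733154 0.01697948605850952 817
0.05 -0.00029145254796915 -0.0003160114875871826 0.01725163759751433 871
0.07 -8.365725315586548e-05 -9.02143218293257e-05 0.016361223606792735 893
0.092 -6.318719583065801e-05 -7.731770562248571e-05 0.0166354296023955 265
0.099 -2.0390892793324746e-05 0.00015709726586409824 0.02061235465238087 702
```

View pics/w13.png

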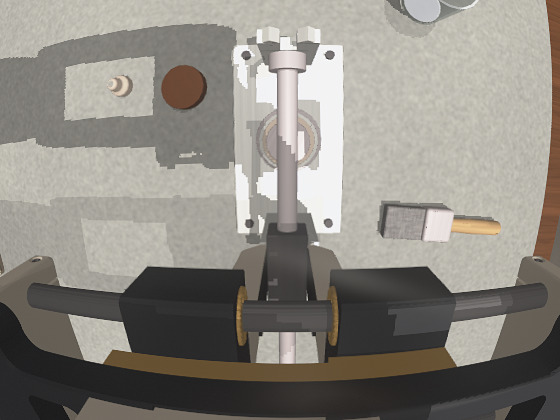

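```bash
python3 -m handwheel '.002 .07 0 0 0 0;.002 .14 0 0 0 0;.002 .197 0 0 0 0;.002 .197 -.05 0 0 0;.002 .197 -.1 0 0 0'; python3 -m handwheel '0 0 -.06 0 0 0;0 0 -.12 0 0 0;0 0 -.14 0 0 0;0 0 -.14 0 0 0;0 0 -.14 0 0 0'; python3 -c "
from h import *
print(toolT())"
```

```text
t: 31.85
tool_pos: [0.5964, 0.0901, 0.1696]
orientation: [2.211, 2.231, 0.0]
force: [-0.6, 0.0, -1.9]
opening: 0.0197
t: 32.35
tool_pos: [0.5963, 0.0898, 0.1286]
orientation: [2.212, 2.23, 0.0]
force: [0.2, -0.9, -2.1]
opening: 0.0198
[[-0.008   1.      0.0001  0.5963]
 [ 1.      0.008  -0.0001  0.0898]
 [-0.0001  0.0001 -1.      0.1286]
 [ 0.      0.      0.      1.    ]]
```

Run:
```python
from h import *
p,d=robot.read_camera("wrist");q,_=robot.read_camera("side")
a=cv2.resize(p[20:300,180:400,::-1],None,fx=1.7,fy=1.7);b=cv2.resize(q[150:330,200:330,::-1],None,fx=2.6,fy=2.6)
h=max(a.shape[0],b.shape[0]);f=lambda x:cv2.copyMakeBorder(x,0,h-x.shape[0],0,0,cv2.BORDER_CONSTANT)
cv2.imwrite("pics/w14.png",np.hstack([f(a),f(b)]))
```

```text
(no output)
```

View pics/w14.png

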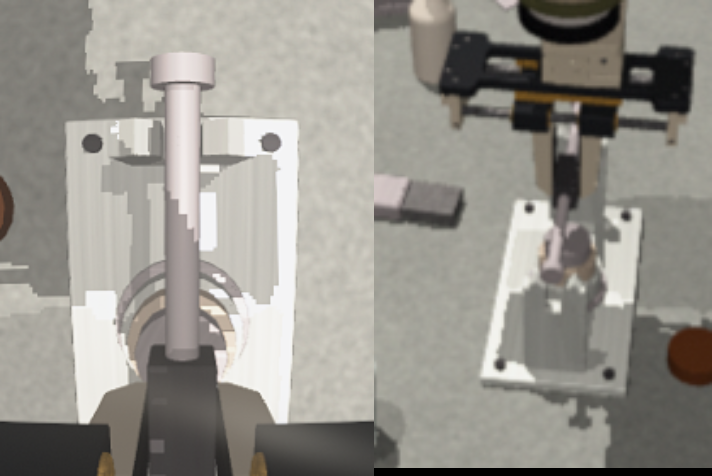

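The axle lines up with the slot and the collar sits outside the upright. Descending.

```bash
python3 -m handwheel '0 0 -.02 0 0 0;0 0 -.04 0 0 0;0 0 -.06 0 0 0;0 0 -.08 0 0 0;0 0 -.08 0 0 0'; python3 -m handwheel '0 0 -.02 0 0 0;0 0 -.04 0 0 0;0 0 -.06 0 0 0;0 0 -.06 0 0 0'
```

```text
t: 32.95
tool_pos: [0.5951, 0.0902, 0.1027]
orientation: [-2.211, -2.23, 0.003]
force: [-1.3, -0.2, -2.4]
opening: 0.0199
t: 33.35
tool_pos: [0.5952, 0.0902, 0.0849]
orientation: [-2.211, -2.23, 0.003]
force: [0.1, 0.5, -3.0]
opening: 0.0196
```

```bash
python3 -m handwheel '.002 -.001 -.005 0 0 0;.002 -.001 -.01 0 0 0;.002 -.001 -.015 0 0 0;.002 -.001 -.015 0 0 0'; python3 -m handwheel '0 0 -.002 0 0 0;0 0 -.004 0 0 0;0 0 -.004 0 0 0'
```

```text
t: 33.75
tool_pos: [0.5967, 0.0899, 0.0817]
orientation: [-2.212, -2.231, 0.0]
force: [-0.5, -0.4, -2.3]
opening: 0.0196
t: 34.05
tool_pos: [0.5967, 0.09, 0.0806]
orientation: [2.212, 2.231, -0.0]
force: [-0.4, 1.1, -2.9]
opening: 0.0199
```

```bash
python3 -m handwheel '-.001 -.001 -.002 0 0 0;-.001 -.001 -.004 0 0 0;-.001 -.001 -.005 0 0 0;-.001 -.001 -.005 0 0 0'; python3 -m handwheel '0 0 -.002 0 0 0;0 0 -.002 0 0 0';python3 -m handwheel '0 0 -.002 0 0 0;0 0 -.002 0 0 0'
```

```text
t: 34.45
tool_pos: [0.5964, 0.0896, 0.0791]
orientation: [-2.212, -2.231, 0.0]
force: [-0.6, 0.6, -2.9]
opening: 0.0197
t: 34.65
tool_pos: [0.5964, 0.0897, 0.0784]
orientation: [-2.212, -2.231, 0.0]
force: [1.4, 0.1, -2.2]
opening: 0.0195
t: 34.85
tool_pos: [0.5965, 0.0896, 0.0783]
orientation: [2.212, 2.231, 0.0]
force: [-2.3, -0.5, 2.0]
opening: 0.0197
```

Contact came at 78.3 mm, against 78.4 mm expected. Releasing, then backing off to check.

```bash
python3 -m handwheel '0 0 0 0 0 0;0 0 0 0 0 0;0 0 0 0 0 0;0 0 0 0 0 0' -.2; python3 -m handwheel '0 0 .03 0 0 0;0 0 .1 0 0 0;0 0 .24 0 0 0;0 0 .4 0 0 0;0 0 .56 0 0 0';  python3 -m handwheel '0 -.1 .02 0 0 0;0 -.25 .02 0 0 0;0 -.3 .02 0 0 0;0 -.3 .02 0 0 0'
python3 - <<'E'
from h import *
s=robot.read_state();T=toolT(s);print(T[:3,3],s["opening"],s["t"],s["force"])
p,d=robot.read_camera("wrist");q,_=robot.read_camera("side")
c=np.full((420,560,3),np.nan);v,u=np.nonzero(d>0);c[v,u]=cloud("wrist",d,d>0,T);np.save("w15c.npy",c)
z=c[...,2]
for k in(60,70,81,97,104,-60,-70,-81,-97,-104):
    a=np.radians(.5);o=np.array([.596,.0892])+k/1000*np.array([-np.sin(a),np.cos(a)])
    m=(abs(c[...,0]-o[0])<.0035)&(abs(c[...,1]-o[1])<.0025)&(z>.07);P=c[m]
    if len(P):print(k,"top z",np.percentile(P[:,2],90),"n",len(P))
m=(z>.095-.012)&(abs(c[...,0]-.596)<.006)&(abs(c[...,1]-.0892)<.125)
print("y ext",c[m][:,1].min(),c[m][:,1].max())
cv2.imwrite("pics/w15.png",p[:,:,::-1]);cv2.imwrite("pics/s15.png",cv2.resize(q[130:330,200:360,::-1],None,fx=3,fy=3))
P=c[(abs(z-.0725)<.003)&(np.hypot(c[...,0]-.596,c[...,1]-.089)<.03)]
print("small",cv2.minEnclosingCircle(P[:,:2].astype(np.float32)))
E
```

```text
t: 35.25
tool_pos: [0.5966, 0.0897, 0.078]
orientation: [2.212, 2.231, 0.0]
force: [0.4, -0.4, -0.6]
opening: 0.0473
t: 35.75
tool_pos: [0.596, 0.0896, 0.2481]
orientation: [-2.212, -2.231, 0.0]
force: [1.7, 0.4, 0.4]
opening: 0.0556
t: 36.15
tool_pos: [0.5964, -0.0025, 0.2525]
orientation: [2.215, 2.227, 0.0]
force: [0.4, 1.3, -0.1]
opening: 0.0557
[ 0.5964 -0.0025  0.2525] 0.05565590622535609 36.15 [ 0.3724  1.3494 -0.1395]
60 top z 0.09446571973947623 n 33
70 top z 0.09426706932627386 n 33
81 top z 0.09398937505168024 n 33
97 top z 0.09403611563846481 n 31
104 top z 0.09817355282777575 n 35
-60 top z 0.35449094843885737 n 481
-70 top z 0.3788017568610147 n 2018
-81 top z 0.0941558513250326 n 34
-97 top z 0.0937394546435926 n 34
-104 top z 0.09796632556633342 n 32
y ext -0.018970879487456307 0.19696544205240002
small ((0.5959097146987915, 0.08919171243906021), 0.01992671564221382)
```

View pics/w15.png

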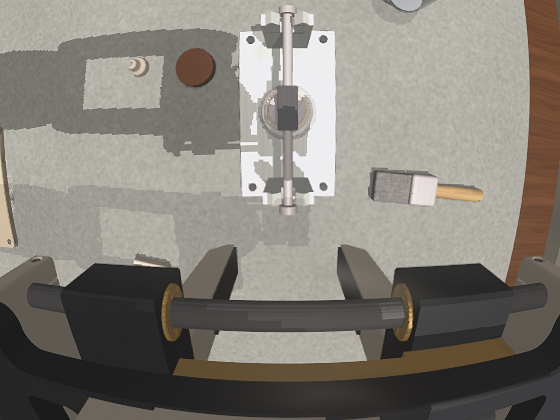

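View pics/s15.png

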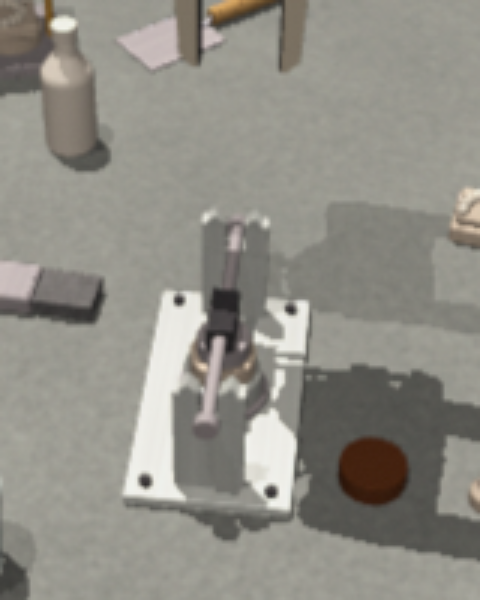

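Both slot sections of the axle top out at about 94 mm. The expected value is 93 mm and the camera has read about 0.5 mm high throughout. The bar is level and centred, and the gripper is clear of it.

```bash
python3 -c "
from plant import robot
print(robot.close_job())"
```

```text
the job is handed in; nothing more can be done
None
```

The press is loaded and the job is handed in, at about 36 s of the 72 s allowed. I stacked the large, middle and small discs on the platen in that order, then laid the keeper bar across into both slots. Each piece was lowered until the wrist force showed light contact (up to about 7 N), then released.

**Last checks**
- **Stack:** the three discs measured within about 1 mm of the platen centre. The small disc came out about 1 mm off on first contact, so I lifted it slightly and set it down again before letting go.
- **Bar:** contact came with the tool at 78.3 mm, against 78.4 mm expected. The axle top read about 94 mm at both slots; fully home is 93 mm, and the wrist camera had been reading about 0.5 mm high. The bar is level, with its ends at y = -19 and +197 mm, which puts it mid-press with both collars outside the uprights.
- **Robot:** the gripper was open and about 15 cm above and 9 cm to the side of the bar when I handed in.
- **Bystanders:** I did not measure their positions again. I saw no unexpected forces on the way, and those visible in the last pictures looked undisturbed.

**Disagreements:** the detection network also reported the brown and pink look-alikes as the middle disc, so I picked the cream one from the picture. Its direct estimates of the platen centre were up to about 10 mm off the depth measurement, so I used the depth measurement. No check failed at the end.

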